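# Set up a film applicator on the plate-coating bed

## Task

Get the plate coater ready: lift the film applicator by its metal body, not by its knob, and set it down gently on the coating bed at the end with the two dark stop blocks: flat between the guide rails, blue wall towards the blocks and pushed up against them. Let go, take it by the knob on its top and turn this until its white line stands on the red mark of the dial. Leave the other things on the bench where they are.

Things in the scene. Friction and masses are not known exactly. Their poses are not given: they have to be found in the camera images.
- applicator: Film applicator, a loose aluminium trough, 0.6 kg, 84 (x) x 120 (y) x 64 mm high. Origin: centre of its underside; x is its coating direction (forward), z up. End cheeks 84 x 12 x 32 mm high at y = +-54 mm. Between them a blue rear wall (outer face x = -28 mm) and a bare front wall (x = +28 mm). Bridge plate on top, 60 mm of y, top at 38 mm, with a white dial 52 mm across, top at 40 mm.
- body_grip (a point): Middle of the applicator's body, 22 mm above its underside, between blue and bare wall; axes as the applicator's. Grip across the walls here: 56 mm along x, walls from 10 to 32 mm above the underside, fingers astride the dial and knob (top at 64 mm).
- applicator_front (a point): Point on the applicator's underside at the front edge of its cheeks, x = +42 mm, y = 0.
- gap_knob (a joint): Black fluted knob of the applicator, 32 mm across, upright on its middle, from 43 to 64 mm above its underside (skirt 38 mm across below). Rad, 0 to 5.24, growing clockwise seen from above. At 0 its white line points along the applicator's +y; at 3.142 along -y, on the middle of the dial's only red mark. Starts at 0.4 to 1.5; stays where left (friction 0.03 N m); its screw moves the blade.
- knob_grip (a point): Point on the knob's axis, 54 mm above the applicator's underside: middle of its gripping height. It turns with the knob: its y axis points along the white line.
- coating_bed: Fixed aluminium slab 220 (x) x 150 (y) mm, top face 16 mm above the bench; origin: centre of its underside; x points from the stop blocks to the far end, where a 102 mm glass plate lies flush. Steel guide rails along x, 11 mm high, chamfered, inner faces at y = +-62.5 mm. Two dark stop blocks, 14 mm high, 16 mm wide, at y = +-53 mm, faces at x = -94 mm; free between them.
- bed_seat (a point): Point on the bed's top face where the applicator's origin belongs when its cheeks touch both stop blocks (2.5 mm play to each rail); axes as the bed's, and the applicator's x goes along the bed's x.
- bottle_amber: Bystander: amber glass bottle with blue screw cap, 56 mm across, 105 high, standing; origin at the centre of its underside
- bottle_clear: Bystander: clear bottle with blue screw cap, 56 mm across, 108 high, standing; origin at the centre of its underside
- sample_tub: Bystander: translucent lidded tub, 75 x 116 x 52 mm; origin at the centre of its underside
- vial_rack: Bystander: empty blue vial rack, 84 x 161 x 36 mm; origin at the centre of its underside
- marker: Bystander: blue and black marker pen, 16 x 135 x 14 mm, lying; origin at the centre of its underside

How it is judged:
By the outcome, as a careful person would: the job done as asked, in the order asked, and still so for the second after the job is handed in, with the robot touching nothing.
It also fails if it takes over 64 s, if anything falls off the work surface, if the arm or the gripper's body presses on something with over 40 N, if the wrist force passes 120 N, or if a joint passes its speed limit or range.

## Robot

A 7-joint arm with a two-finger parallel gripper is mounted at the origin on the work surface; the furniture and walls round the work are solid. World frame = base frame: x ahead of the robot, y to its left, z up, the work surface at z = 0. Lengths are in m, angles in rad, forces in N, time in s.
With the tool pointing down it reaches from about 0.35 to 0.9 m from the base axis. Payload 19.9 kg.
Tool frame: the origin (TCP) lies between the finger pads; the fingertips stand 19 mm ahead of it and the grasp point (between the pads) is the TCP; z points along the fingers, y is the line along which they close (so a half turn about z gives the same grasp; the last joint's range is limited). The gripper opens to 94 mm and grips with 3 to 60 N. Pads are 16 mm wide; open, the fingers measure 119 mm over their backs; the gripper's body (75 mm by 177 mm) begins 78 mm behind the grasp point.
Start: joints at [-1.151, 0.417, -0.01, 1.614, 0.005, 1.111, -0.053], TCP at [0.278, 0.56, 0.224] pointing down, gripper open.
Joint ranges: [-2.81, 2.81], [-0.39, 2.02], [-1.27, 1.25], [0.06, 2.57], [-1.19, 4.33], [0.19, 2], [-2.82, 2.82]. Speed limits (rad/s): [1.89, 1.89, 2.39, 2.39, 3.01, 3.01, 3.01].

## Interface

Orientations are given as a 3x3 rotation matrix whose columns are the frame's x, y, z axes.
In Python, from rig import robot gives the robot as it stands. Calls block until the motion is done:
- robot.move_ptp(position, orientation): joint-space move of the TCP to a pose.
- robot.move_linear(position, velocity=0.15, frame=None, threshold=None): straight line of the TCP; frame=None keeps the orientation; velocity is the mean speed in m/s. With threshold (N) it stops when the force on the tool has changed by that much, and returns True; else False.
- robot.goto_joints(angles): joint-space move.
- robot.gripper_to(opening): finger opening in m; the grip force is fixed at half the most; returns when the fingers have stopped.
- robot.pause(seconds).
- robot.ik(position, orientation): joint angles nearest the present ones, or None.
- robot.get_state(): the state.
- robot.grab_frame(name): name is "scene" or "top" or "wrist"; returns the picture (400x640x3 uint8, red, green, blue); there is no depth.
- robot.camera_info(name): a dict with "fx", "fy", "cx", "cy" (pixels), "rvec" (rotation vector, rad) and "tvec" (3), from world to camera coordinates, as OpenCV has them. Camera axes: x right, y down, z forward; pixel columns grow to the right and rows downward; lengths in m; the calibration is good to about 2 mm. A picture is of the moment at which its call begins: read the wrist's pose just before it. camera_info takes no time and is no camera call; for the wrist camera it gives the pose at the moment of the call.
A pose or a line that the arm cannot do raises robot.PlanningError and nothing moves.
- robot.sign_off(): hands the job in; it is judged then, once.
The state is a dict: "time": time; "qpos": joint angles; "joint_vel": joint speeds; "effort": joint torques, N m; "ee_pos": TCP position; "tool_rot": TCP orientation; "force": force on the tool from outside, world axes, zero at the start; "moment": the same for the moment, N m; "opening": finger opening in m; "grasp_force": force on a finger pad.
Only numpy, scipy, OpenCV 4.12 (cv2) and the standard library are available. Lean on these libraries where they do the work, as an engineer would, in place of code of your own. Each camera call takes 0.05 s, during which the arm holds its last target. There are 200 camera calls.

## Working session

There is one attempt and no reset: what is moved stays moved. The work goes in short steps, each a Python script; the robot and the scene stay as the last script left them, time stands still between calls to the robot, and variables do not carry over. Pictures are saved under pics/ and viewed, at most 10 in all, crops included, and the job is handed in when it is done.

```bash
ls; mkdir -p pics; python3 - <<'E'
from rig import robot
import cv2,numpy as np
s=robot.get_state();print({k:np.round(v,3).tolist() for k,v in s.items()})
for n in("top","scene","wrist"):
    im=robot.grab_frame(n);cv2.imwrite(f"pics/{n}0.png",im[:,:,::-1]);c=robot.camera_info(n)
    R=cv2.Rodrigues(np.array(c["rvec"]))[0];print(n,c["fx"],c["cx"],c["cy"],(-R.T@np.array(c["tvec"])).round(3),R.round(2).tolist())
E
```

```text
pics
{'time': 0.0, 'qpos': [-1.151, 0.418, -0.01, 1.614, 0.005, 1.111, -0.053], 'joint_vel': [-0.001, 0.001, 0.0, -0.002, -0.001, -0.001, 0.0], 'effort': [-0.003, -85.127, 0.637, -42.602, -0.049, 0.018, 0.0], 'ee_pos': [0.278, 0.559, 0.224], 'tool_rot': [[-0.896, 0.445, -0.0], [0.445, 0.896, -0.001], [-0.0, -0.001, -1.0]], 'force': [-0.184, -0.24, 0.179], 'moment': [0.035, 0.054, 0.001], 'grasp_force': 0.0, 'opening': 0.094}
top 500.28524378732993 323.65141252066263 203.1307958036166 [0.316 0.351 1.212] [[-0.01, -1.0, 0.01], [-1.0, 0.01, -0.09], [0.09, -0.01, -1.0]]
scene 424.58606074308153 317.2009437255036 201.0905595321119 [0.75  1.195 0.515] [[-0.93, 0.36, -0.01], [0.17, 0.41, -0.9], [-0.32, -0.84, -0.45]]
wrist 338.834469203638 316.73576785628603 197.37878374961798 [0.209 0.593 0.384] [[0.45, 0.9, -0.0], [0.86, -0.43, 0.26], [0.24, -0.12, -0.96]]
```

View pics/top0.png

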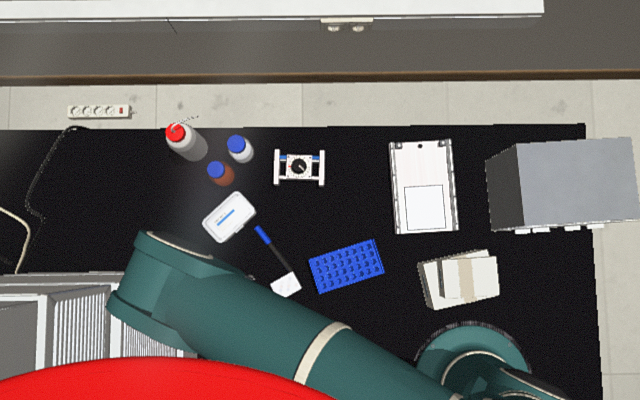

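View pics/scene0.png

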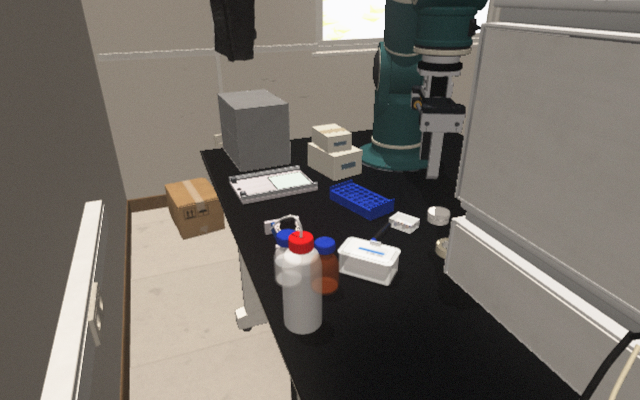

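The top view shows the applicator at about (299,167) with blue wall pieces on its upper side, at (288,157) and (317,157). The bed is centred at about (423,187), with its dark stops at the top edge near (395,144) and (448,144) and the glass at the bottom. The bed's +x therefore points towards the robot, as does the applicator's. Bottles and tub are to the left, and a grey box is to the right. The scene view confirms this layout.

```bash
cat > h.py <<'E'
from rig import robot
import cv2,numpy as np
def cam(n):
    c=robot.camera_info(n);R=cv2.Rodrigues(np.array(c["rvec"],float))[0]
    return dict(f=(c["fx"],c["fy"]),c=(c["cx"],c["cy"]),R=R,o=-R.T@np.array(c["tvec"]))
def ray(c,p):
    d=np.array([(p[0]-c["c"][0])/c["f"][0],(p[1]-c["c"][1])/c["f"][1],1.]);d=c["R"].T@d
    return d/np.linalg.norm(d)
def onz(c,p,z):
    d=ray(c,p);return c["o"]+d*(z-c["o"][2])/d[2]
def proj(c,X):
    v=c["R"]@(np.asarray(X)-c["o"]);return np.array([c["c"][0]+c["f"][0]*v[0]/v[2],c["c"][1]+c["f"][1]*v[1]/v[2]])
def tri(cs,ps):
    A=np.zeros((3,3));b=np.zeros(3);M=[]
    for c,p in zip(cs,ps):
        d=ray(c,p);P=np.eye(3)-np.outer(d,d);A+=P;b+=P@c["o"];M.append((P,c["o"]))
    X=np.linalg.solve(A,b);return X,[np.linalg.norm(P@(X-o)) for P,o in M]
def Rz(a): # tool down, tool y axis at world angle a
    y=np.array([np.cos(a),np.sin(a),0]);z=np.array([0,0,-1.]);return np.column_stack([np.cross(y,z),y,z])
def shot(name):
    c=cam("wrist");im=robot.grab_frame("wrist");bgr=im[:,:,::-1].copy();cv2.imwrite(f"pics/{name}.png",bgr);np.save(f"pics/{name}.npy",c,allow_pickle=True);return c,bgr
def load(name): return np.load(f"pics/{name}.npy",allow_pickle=True).item(),cv2.imread(f"pics/{name}.png")
E
python3 - <<'E'
from h import *
c=cam("top")
for n,p,z in[("app",(299,167),.04),("c1",(274,150),.03),("c2",(324,150),.03),("c3",(274,186),.03),("c4",(324,186),.03),("b1",(390,142),.02),("b2",(450,140),.02),("b3",(395,234),.02),("b4",(458,232),.02),("clear",(236,142),.108),("box",(518,145),.15)]:
    print(n,onz(c,p,z).round(3))
for a in (0,np.pi):
    for P in((.45,.3,.25),(.45,.1,.25),(.45,.4,.25),(.45,.4,.04),(.45,.1,.04)):
        q=robot.ik(P,Rz(a));print(a,P,None if q is None else np.round(q,2))
E
```

```text
app [0.513 0.4   0.04 ]
c1 [0.557 0.46  0.03 ]
c2 [0.556 0.34  0.03 ]
c3 [0.47 0.46 0.03]
c4 [0.469 0.341 0.03 ]
b1 [0.575 0.18  0.02 ]
b2 [0.579 0.034 0.02 ]
b3 [0.353 0.173 0.02 ]
b4 [0.355 0.023 0.02 ]
clear [0.56  0.538 0.108]
box [ 0.537 -0.078  0.15 ]
0 (0.45, 0.3, 0.25) [-0.91  0.25  0.31  1.8  -0.08  1.1  -0.57]
0 (0.45, 0.1, 0.25) [-0.72  0.09  0.47  1.99 -0.05  1.07 -0.23]
0 (0.45, 0.4, 0.25) [-0.99  0.36  0.28  1.65 -0.11  1.14 -0.69]
0 (0.45, 0.4, 0.04) [-0.94  0.61  0.21  1.8  -0.18  0.74 -0.63]
0 (0.45, 0.1, 0.04) [-0.61  0.44  0.39  2.16 -0.29  0.59 -0.01]
3.141592653589793 (0.45, 0.3, 0.25) [-0.47  0.25 -0.21  1.79  0.06  1.11  2.45]
3.141592653589793 (0.45, 0.1, 0.25) [ 0.69  0.21 -1.08  1.95  0.21  1.1   2.66]
3.141592653589793 (0.45, 0.4, 0.25) [-0.55  0.37 -0.29  1.64  0.11  1.15  2.27]
3.141592653589793 (0.45, 0.4, 0.04) [-0.53  0.63 -0.33  1.79  0.27  0.77  2.14]
3.141592653589793 (0.45, 0.1, 0.04) [-0.16  0.42 -0.15  2.14  0.11  0.59  2.76]
```

```bash
python3 - <<'E'
from h import *
t=lambda:print(round(robot.get_state()["time"],2))
for n,P in[("a1",(.47,.36,.2)),("a2",(.55,.36,.2)),("b2",(.51,.075,.24)),("b1",(.42,.075,.24))]:
    robot.move_ptp(P,Rz(0));shot(n);t()
ims=[load(n)[1] for n in("a1","a2","b2","b1")]
cv2.imwrite("pics/q.png",cv2.resize(np.vstack([np.hstack(ims[:2]),np.hstack(ims[2:])]),(800,500),interpolation=cv2.INTER_AREA))
E
```

```text
1.27
1.74
2.91
3.41
```

View pics/q.png

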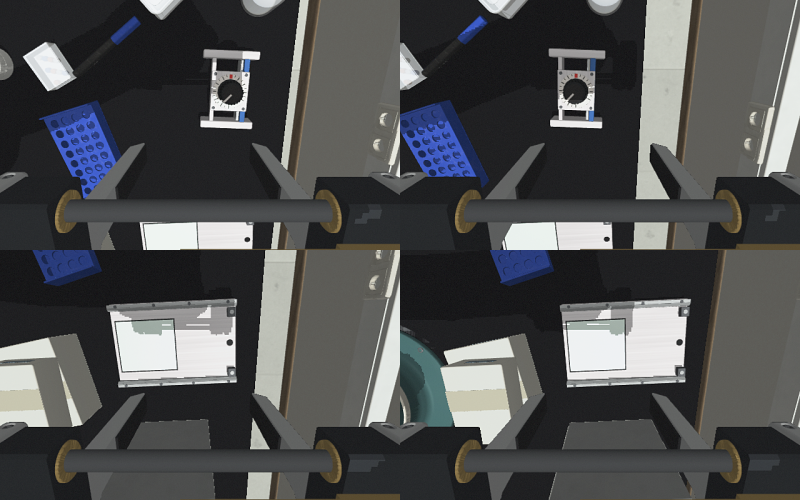

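View pics/a1.png

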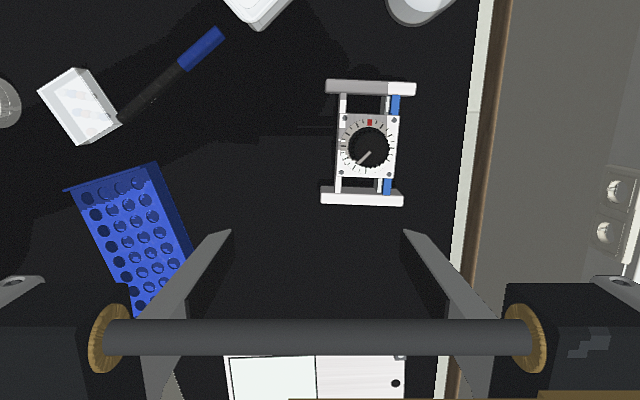

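View pics/b2.png

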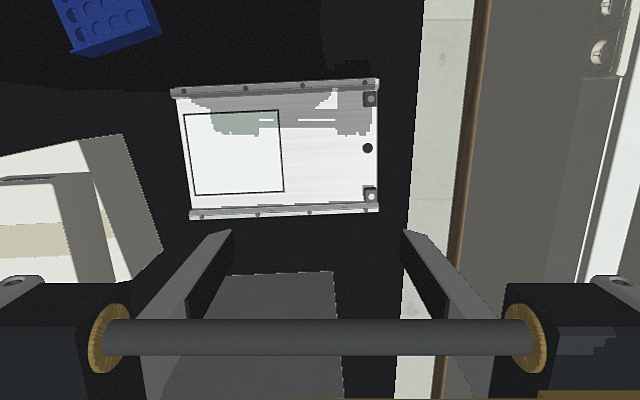

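The wrist views show the applicator's dial centre at (369,147) in a1, its red mark at (370,122) and its blue wall on the right. The white line points to the lower left, a knob angle of about 0.64. In b2 the bed's stop blocks are at (370,99) and (371,195), a dark hole is at (367,148), and rail screws run along both rails. The fingers do not hide anything. Next I extract these features in both views and triangulate them.

```bash
cat > feat.py <<'E'
from h import *
def dots(im,mask,lo,hi,thr=110):
    g=cv2.cvtColor(im,cv2.COLOR_BGR2GRAY)
    bh=cv2.morphologyEx(g,cv2.MORPH_BLACKHAT,np.ones((13,13)));b=((bh>40)&(mask>0)).astype(np.uint8)
    n,l,s,ce=cv2.connectedComponentsWithStats(b)
    out=[]
    for i in range(1,n):
        if lo<=s[i,4]<=hi and max(s[i,2:4])<14:
            ys,xs=np.where(l==i);w=bh[ys,xs].astype(float);out.append((np.array([(xs*w).sum()/w.sum(),(ys*w).sum()/w.sum()]),int(s[i,4])))
    return out
def big(im,seed_xy,thr=120):
    g=cv2.cvtColor(im,cv2.COLOR_BGR2GRAY);b=cv2.morphologyEx((g>thr).astype(np.uint8),cv2.MORPH_CLOSE,np.ones((5,5)))
    n,l,s,ce=cv2.connectedComponentsWithStats(b);i=l[int(seed_xy[1]),int(seed_xy[0])]
    m=(l==i).astype(np.uint8);c=max(cv2.findContours(m,0,2)[0],key=cv2.contourArea)
    h=np.zeros_like(m);cv2.drawContours(h,[cv2.convexHull(c)],-1,1,-1);return m,h,c
E
python3 - <<'E'
from feat import *
D={}
for n in("b1","b2"):
    c,im=load(n);p=proj(c,(.465,.10,.016));print(n,"centre px",p.round(0),c["o"].round(3))
    m,h,ct=big(im,p-[30,0]); print(" hull bbox",cv2.boundingRect(ct),"rect",cv2.minAreaRect(ct))
    D[n]=dots(im,h,3,150)
    for q,a in D[n]: print("  ",q.round(1),a,onz(c,q,.016).round(4))
for n in("a1","a2"):
    c,im=load(n);p=proj(c,(.513,.4,.04));print(n,p.round(0))
    hsv=cv2.cvtColor(im,cv2.COLOR_BGR2HSV);roi=np.zeros(im.shape[:2],np.uint8);x,y=p.astype(int);roi[max(0,y-90):y+85,x-65:x+70]=1
    red=((hsv[...,0]<8)|(hsv[...,0]>172))&(hsv[...,1]>120)&(hsv[...,2]>80)&(roi>0);ys,xs=np.where(red);print(" red",xs.mean(),ys.mean(),len(xs))
    blue=((hsv[...,0]>100)&(hsv[...,0]<125)&(hsv[...,1]>130)&(roi>0)).astype(np.uint8);k,l,s,ce=cv2.connectedComponentsWithStats(blue);print(" blue",[(ce[i].round(1).tolist(),s[i].tolist()) for i in range(1,k) if s[i,4]>15])
    cv2.imwrite(f"pics/c_{n}.png",cv2.resize(im[y-85:y+75,x-60:x+65],None,fx=3,fy=3,interpolation=cv2.INTER_CUBIC));print(" crop origin",x-60,y-85)
a=cv2.imread("pics/c_a1.png");b=cv2.imread("pics/c_a2.png");cv2.imwrite("pics/ca.png",np.hstack([a,b]))
c,im=load("b2");cv2.imwrite("pics/cb.png",cv2.resize(im[70:225,160:390],None,fx=3.4,fy=3.4,interpolation=cv2.INTER_CUBIC))
E
```

```text
b1 centre px [357. 152.] [0.419 0.152 0.401]
 hull bbox (256, 78, 210, 142) rect ((363.509033203125, 148.6900634765625), (133.1824188232422, 209.3817901611328), 87.27368927001953)
   [346.2 135.5] 10 [0.4521 0.119  0.016 ]
   [446.8 147.3] 96 [0.5662 0.1058 0.016 ]
b2 centre px [278. 153.] [0.509 0.153 0.4  ]
 hull bbox (170, 78, 209, 142) rect ((277.03619384765625, 149.2601776123047), (133.61050415039062, 208.38291931152344), 87.27368927001953)
   [225.3 132.9] 24 [0.4071 0.1221 0.016 ]
   [361.9 133.4] 30 [0.5598 0.1217 0.016 ]
   [255.7 135.5] 8 [0.4409 0.1194 0.016 ]
   [345.6 135.4] 4 [0.5416 0.1195 0.016 ]
   [367.1 147.6] 97 [0.5662 0.1059 0.016 ]
   [213. 219.] 3 [0.3852 0.0206 0.016 ]
a1 [365. 146.]
 red 369.5 122.0 28
 blue [([394.5, 104.4], [389, 95, 12, 20, 191]), ([386.5, 186.2], [382, 179, 11, 16, 142])]
 crop origin 304 61
a2 [278. 145.]
 red 281.5 120.5 24
 blue [([308.6, 102.7], [304, 93, 10, 21, 167]), ([305.8, 185.2], [302, 178, 9, 16, 136])]
 crop origin 218 60
```

View pics/ca.png

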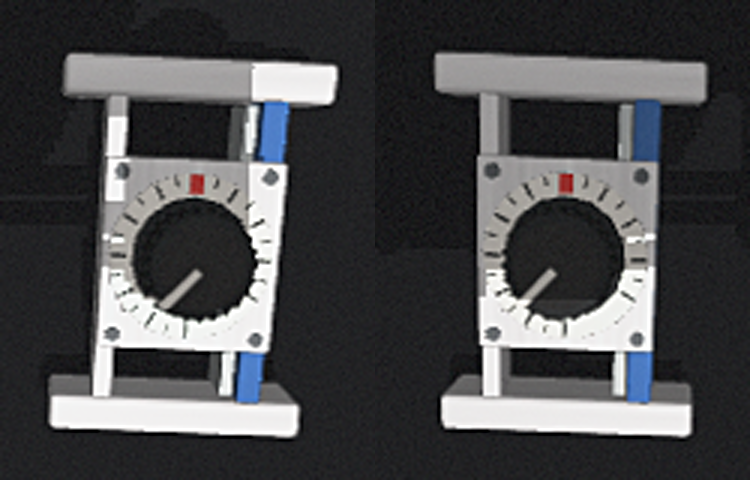

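View pics/cb.png

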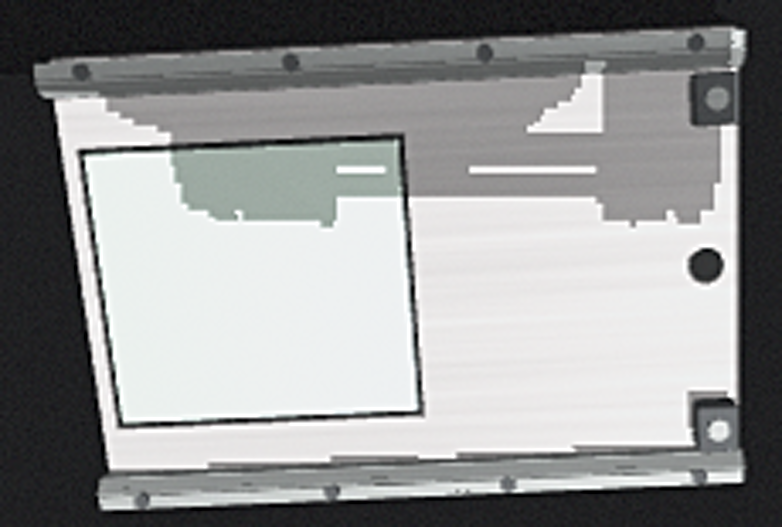

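The crops show four dark screws at the bridge corners, at (122,171), (270,176), (112,333) and (256,339) in the left crop. On the bed they show eight rail screws, the glass outline with corners near (80,151), (403,135), (422,413) and (119,426), and the two stop blocks with their end hole. I refine these points in both views and triangulate them.

```bash
cat > ref.py <<'E'
from h import *
def refine(im,p,r=4,sign=-1,it=4):
    g=cv2.GaussianBlur(cv2.cvtColor(im,cv2.COLOR_BGR2GRAY),(3,3),0).astype(float)*sign;p=np.array(p,float)
    yy,xx=np.mgrid[:g.shape[0],:g.shape[1]]
    for _ in range(it):
        m=(xx-p[0])**2+(yy-p[1])**2<=r*r;w=np.clip(g[m]-np.percentile(g[m],60),0,None)
        p=np.array([(xx[m]*w).sum(),(yy[m]*w).sum()])/(w.sum()+1e-9)
    return p
def pair(n1,n2,seeds,z,r,sign=-1,s2=None):
    c1,i1=load(n1);c2,i2=load(n2);out=[]
    for k,s in enumerate(seeds):
        p=refine(i1,s,r,sign);q0=proj(c2,onz(c1,p,z)) if s2 is None else s2[k];q=refine(i2,q0,r,sign)
        X,e=tri((c1,c2),(p,q));out.append(X);print(p.round(1),q.round(1),X.round(4),"res",round(max(e)*1e3,2),"mm; z-plane",((onz(c1,p,z)+onz(c2,q,z))/2).round(4))
    return np.array(out)
E
python3 - <<'E'
from ref import *
A=np.array
print("app screws")
s1=A([(122,171),(270,176),(112,333),(256,339)])/3+[304,61]-.33;s2=A([(116,170),(266,176),(116,332),(262,339)])/3+[218,60]-.33
X=pair("a1","a2",s1,.038,3,-1,s2);print("centre",X.mean(0).round(4));
v=X[[1,3]].mean(0)-X[[0,2]].mean(0);u=X[:2].mean(0)-X[2:].mean(0);print("yaw x",np.degrees(np.arctan2(v[1],v[0])),np.hypot(*v[:2]),"yaw y",np.degrees(np.arctan2(-u[0],u[1])),np.hypot(*u[:2]))
print("red");pair("a1","a2",A([(369.5,122)]),.04,.1,-1,A([(281.5,120.5)])) if 0 else None
c1,_=load("a1");c2,_=load("a2");print(tri((c1,c2),((369.5,122),(281.5,120.5))))
print("rails")
f=lambda L:A(L)/3.4+[160,70]-.35
T=pair("b2","b1",f([(82,71),(291,61),(485,52),(697,42)]),.027,3)
B=pair("b2","b1",f([(142,498),(332,491),(508,483),(699,476)]),.027,3)
for q in(T,B):print("yaw",np.degrees(np.arctan2(*np.polyfit(q[:,0],q[:,1],1)[:1],1)))
print("hole");H=pair("b2","b1",f([(706,265)]),.016,8)
print("block screws");K=pair("b2","b1",f([(717,97),(718,430)]),.03,4,1)
print("glass corners (ray/plane)")
for n in("b2","b1"):
    c,im=load(n)
    g=cv2.cvtColor(im,cv2.COLOR_BGR2GRAY)
    if n=="b2": sd=f([(80,151),(403,135),(422,413),(119,426)])
    else: sd=A([proj(c,p) for p in P0])
    q=cv2.cornerSubPix(g,sd.astype(np.float32).reshape(-1,1,2),(4,4),(-1,-1),(3,50,.01)).reshape(-1,2)
    P0=A([onz(c,p,.016) for p in q]);print(P0.round(4).tolist(),P0.mean(0).round(4))
    if n=="b2":q2=q;cc=c
print([tri((cc,c),(a,b))[0].round(4).tolist() for a,b in zip(q2,q)])
E
```

```text
app screws
[345.3 117.5] [256.7 116.2] [0.4941 0.4263 0.0411] res 0.04 mm; z-plane [0.494  0.4262 0.038 ]
[393.8 119.7] [306.4 118.1] [0.5395 0.4245 0.038 ] res 0.1 mm; z-plane [0.5395 0.4245 0.038 ]
[341.  171.6] [256.9 170.7] [0.4915 0.3753 0.0383] res 0.05 mm; z-plane [0.4914 0.3753 0.038 ]
[388.8 173.8] [304.9 172.6] [0.5376 0.3735 0.0386] res 0.03 mm; z-plane [0.5377 0.3733 0.038 ]
centre [0.5157 0.3999 0.039 ]
yaw x -2.319589707638891 0.04578122340478025 yaw y -2.5296972011966212 0.05107660732076056
red
(array([0.51660858, 0.42245003, 0.0404251 ]), [np.float64(0.00010746870861865217), np.float64(0.00010746870861850905)])
rails
[183.4  90.8] [269.3  90.5] [0.3691 0.1665 0.0273] res 0.05 mm; z-plane [0.3691 0.1665 0.027 ]
[245.1  88.1] [331.   87.7] [0.4341 0.1694 0.0272] res 0.01 mm; z-plane [0.434  0.1694 0.027 ]
[302.2  85.2] [388.1  85.1] [0.4939 0.1722 0.0265] res 0.11 mm; z-plane [0.4939 0.1722 0.027 ]
[364.3  82.1] [450.4  82.1] [0.5589 0.1753 0.0267] res 0.15 mm; z-plane [0.5588 0.1753 0.027 ]
[201.3 221.2] [277.1 221.2] [0.372  0.0187 0.019 ] res 0.22 mm; z-plane [0.3739
[... 325 characters left out ...]
aw 2.2752932209158523
hole
[367.2 147.5] [446.8 147.3] [0.5663 0.106  0.016 ] res 0.06 mm; z-plane [0.5663 0.106  0.016 ]
block screws
[370.7  98.4] [456.6  98.3] [0.5657 0.1589 0.0304] res 0.13 mm; z-plane [0.5658 0.1589 0.03  ]
[371.1 196.2] [450.8 195.8] [0.5708 0.0529 0.0304] res 0.02 mm; z-plane [0.5709 0.0528 0.03  ]
glass corners (ray/plane)
[[0.3621, 0.1426, 0.016], [0.4664, 0.1474, 0.016], [0.4704, 0.055, 0.016], [0.3661, 0.0504, 0.016]] [0.4162 0.0988 0.016 ]
[[0.3621, 0.1426, 0.016], [0.4662, 0.1473, 0.016], [0.4706, 0.0553, 0.016], [0.3661, 0.0504, 0.016]] [0.4163 0.0989 0.016 ]
[[0.3621, 0.1426, 0.016], [0.4663, 0.1474, 0.0153], [0.4705, 0.0554, 0.0169], [0.3661, 0.0504, 0.016]]
```

All heights agree: bed 16 mm, rails 27, block tops 30, bridge 38–39, and the block screws are 106 mm apart. The applicator is centred at (0.5157, 0.3999) with a line yaw of −2.4°. The bed yaw is +2.65° and the seat is at about (0.518, 0.1035). Grasping now.

```bash
python3 - <<'E'
from h import *
st=lambda m:(lambda s:print(m,round(s["time"],2),np.round(s["ee_pos"],4),np.round(s["force"],1),round(s["opening"],4),round(s["grasp_force"],1)))(robot.get_state())
a=np.radians(-2.4);p=np.array([.5157,.3999,.024])
robot.move_ptp(p+[0,0,.13],Rz(a));st("above")
robot.move_linear(p+[0,0,.03],.12);print(robot.move_linear(p,.04,None,8));st("down")
robot.gripper_to(.05);st("closed")
robot.move_linear(p+[0,0,.004],.02);st("lift4")
robot.move_linear(p+[0,0,.09],.1);robot.pause(.2);st("lift")
b=np.radians(2.65);d=-np.array([np.cos(b),np.sin(b),0]);seat=np.array([.5183,.1035,.016]);g=seat+.007*d
robot.move_ptp(g+[0,0,.114],Rz(b));robot.pause(.2);st("over bed")
c,im=shot("h1");cv2.imwrite("pics/h1.png",im)
E
```

```text
above 4.72 [0.5165 0.3985 0.1547] [-0.3 -1.4  0.3] 0.0941 0.0
False
down 6.61 [0.5158 0.4    0.0242] [0.2 0.3 0. ] 0.0938 0.0
closed 7.28 [0.5158 0.3999 0.0241] [ 0.8 -0.4  0.2] 0.0557 30.0
lift4 7.63 [0.5155 0.3998 0.0278] [ 0.3 -0.7 -7.3] 0.0562 30.0
lift 8.84 [0.5155 0.3997 0.1133] [ 0.3 -0.2 -7.2] 0.0561 30.0
over bed 10.18 [0.5114 0.1043 0.1298] [-0.4  0.3 -7.3] 0.0559 30.0
```

View pics/h1.png

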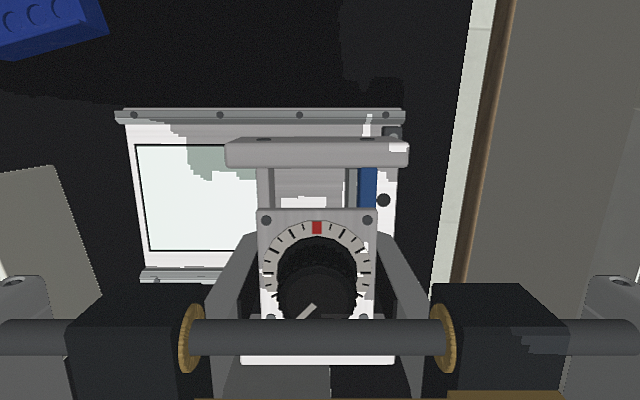

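The applicator is held square: the bridge screws are level at (266,219) and (367,220), the red mark is at (317,227) and the opening is 56 mm. Now I lower it short of the stops, then push it in.

```bash
python3 - <<'E'
from h import *
st=lambda m:(lambda s:print(m,round(s["time"],2),np.round(s["ee_pos"],4),np.round(s["force"],1),round(s["opening"],4),round(s["grasp_force"],1)))(robot.get_state())
b=np.radians(2.65);d=-np.array([np.cos(b),np.sin(b),0]);seat=np.array([.5183,.1035,.016]);g=seat+.007*d
robot.move_linear(g+[0,0,.038],.08);robot.pause(.2);st("near")
print(robot.move_linear(g+[0,0,.0225],.015,None,3));robot.pause(.2);st("set")
p=np.array(robot.get_state()["ee_pos"])
print(robot.move_linear(p-.016*d,.012,None,8));robot.pause(.2);st("pushed")
q=np.array(robot.get_state()["ee_pos"]);print("rel seat",np.round((q-seat)@np.column_stack([d,np.cross([0,0,1],d),[0,0,1]]),4))
E
```

```text
near 11.53 [0.5115 0.1033 0.0544] [ 0.1  0.4 -7.3] 0.0561 30.0
True
set 12.6 [0.5112 0.1031 0.04  ] [-1.7 -1.   6.9] 0.0561 30.0
True
pushed 13.12 [0.5112 0.1032 0.04  ] [-2.2 -0.   6.5] 0.0555 30.0
rel seat [0.0071 0.     0.024 ]
```

```bash
python3 - <<'E'
from h import *
st=lambda m:(lambda s:print(m,round(s["time"],2),np.round(s["ee_pos"],4),np.round(s["force"],1),round(s["opening"],4),round(s["grasp_force"],1)))(robot.get_state())
b=np.radians(2.65);d=-np.array([np.cos(b),np.sin(b),0]);seat=np.array([.5183,.1035,.016])
p=np.array(robot.get_state()["ee_pos"])
robot.move_linear(p+[0,0,.0004],.01);robot.pause(.2);st("eased")
for k in range(3):
    p=np.array(robot.get_state()["ee_pos"]);r=robot.move_linear(p-.014*d,.015,None,12);robot.pause(.2);st(f"push {r}")
    q=np.array(robot.get_state()["ee_pos"]);e=(q-seat)@d;print(round(e*1e3,2))
    if e<.003: break
E
```

```text
eased 13.62 [0.5111 0.1031 0.0402] [ 0.4  0.1 -7.7] 0.0558 30.0
push True 14.48 [0.5203 0.1036 0.0401] [-2.   0.   5.8] 0.0558 30.0
-2.04
```

```bash
python3 - <<'E'
from h import *
st=lambda m:(lambda s:print(m,round(s["time"],2),np.round(s["ee_pos"],4),np.round(s["force"],1),round(s["opening"],4),round(s["grasp_force"],1)))(robot.get_state())
b=np.radians(2.65);d=-np.array([np.cos(b),np.sin(b),0]);seat=np.array([.5183,.1035,.016])
for k in range(2):
    p=np.array(robot.get_state()["ee_pos"]);r=robot.move_linear(p-.006*d,.012,None,12);st(f"push {r}")
    robot.pause(.2);st("after");print(round((np.array(robot.get_state()["ee_pos"])-seat)@d*1e3,2))
shot("h2")
E
```

```text
push True 14.76 [0.5203 0.1036 0.0401] [-2.2  0.1  8.4] 0.056 30.0
after 14.96 [0.5203 0.1036 0.0401] [-1.5  0.8  7.2] 0.0558 30.0
-2.05
push True 15.23 [0.5204 0.1036 0.0401] [-2.4  0.4  6.9] 0.0558 30.0
after 15.43 [0.5204 0.1036 0.0401] [-2.3 -0.1  6.8] 0.0558 30.0
-2.05
```

View pics/h2.png

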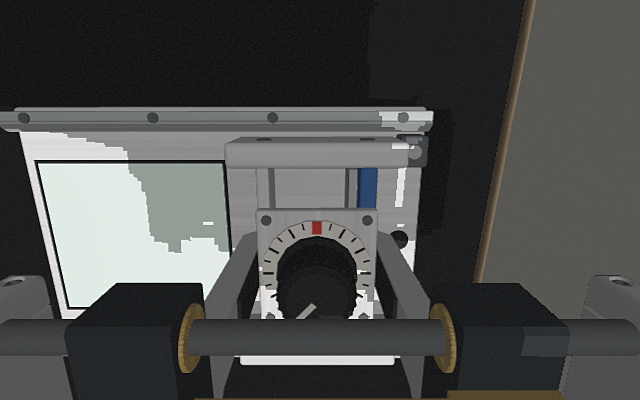

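The cheek's end at (408,155) meets the block's face at about (410,150). To confirm, I open slightly and nudge the bare wall with the front pad only, which gives a clean force reading.

```bash
python3 - <<'E'
from h import *
st=lambda m:(lambda s:print(m,round(s["time"],2),np.round(s["ee_pos"],4),np.round(s["force"],1),round(s["opening"],4),round(s["grasp_force"],1)))(robot.get_state())
b=np.radians(2.65);d=-np.array([np.cos(b),np.sin(b),0]);seat=np.array([.5183,.1035,.016])
p=np.array(robot.get_state()["ee_pos"])
robot.gripper_to(.066);robot.pause(.2);st("open")
p[2]=.042;robot.move_linear(p,.02)
r=robot.move_linear(p-.013*d,.012,None,10);st(f"push {r}");robot.pause(.2);st("after")
q=np.array(robot.get_state()["ee_pos"]);o=robot.get_state()["opening"]
print("app rel seat mm",((q-seat)@d+o/2-.028)*1e3)
robot.move_linear(p,.03);robot.gripper_to(.094);st("back")
robot.move_linear(p+[0,0,.09],.12)
robot.move_ptp(p+[0,-.03,.16],Rz(b));shot("k1")
robot.move_ptp(p+[-.08,-.03,.16],Rz(b));shot("k2");st("")
c,im=load("k1");x,y=proj(c,p+[0,0,.02]).astype(int);x=max(x,130);y=max(y,110);print(x,y)
cv2.imwrite("pics/kc.png",cv2.resize(im[y-110:y+90,x-130:x+130],None,fx=3,fy=3,interpolation=cv2.INTER_CUBIC))
E
```

```text
open 16.08 [0.5192 0.1034 0.0392] [ 0.5  0.8 -0.2] 0.0659 0.0
push True 16.98 [0.525  0.1038 0.0415] [ 0.2 -0.1  0. ] 0.0659 0.0
after 17.18 [0.5248 0.1037 0.0414] [-0.2 -0.5 -0.2] 0.066 0.0
app rel seat mm -1.4297113696466432
back 18.1 [0.5204 0.1036 0.042 ] [-0.5 -0.1  0.6] 0.0942 0.0
 19.92 [0.4403 0.074  0.2015] [ 0.1  0.2 -0.4] 0.0943 0.0
318 157
```

View pics/kc.png

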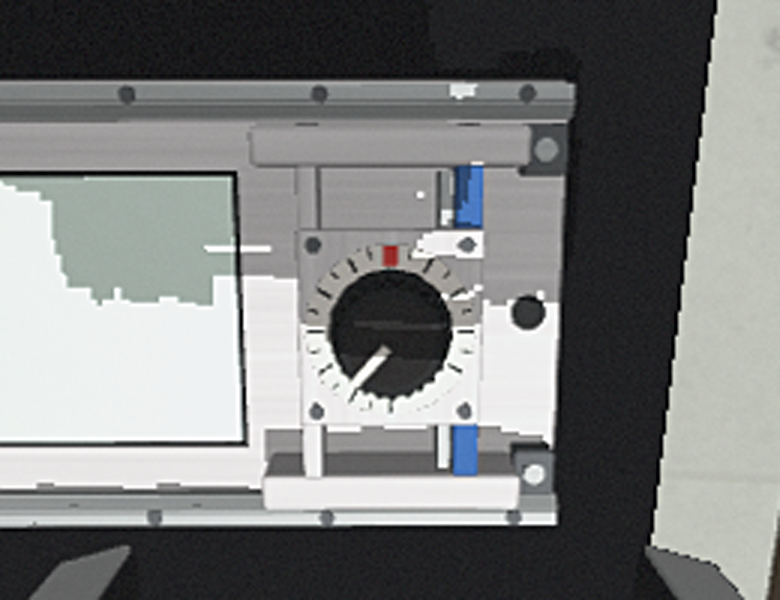

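All ten views are used; from here I rely on measured numbers. In the last crop both cheeks sit at the blocks, near (530,148) and (518,490). The white line runs from (390,348) to (352,392) and the red mark is at (390,256). Now I measure centre, yaw and line by triangulation and check against the block screws.

```bash
cat > meas.py <<'E'
from ref import *
def meas(n1,n2,s1,bs,line=True):
    X=pair(n1,n2,s1,.054,3);K=pair(n1,n2,bs,.03,4,1)
    C=X.mean(0);u=X[:2].mean(0)-X[2:].mean(0);v=X[[1,3]].mean(0)-X[[0,2]].mean(0)
    yaw=np.degrees([np.arctan2(-u[0],u[1]),np.arctan2(v[1],v[0])]);M=K.mean(0);k=K[0]-K[1];by=np.arctan2(-k[0],k[1])
    d=-np.array([np.cos(by),np.sin(by),0]);nn=np.array([-np.sin(by),np.cos(by),0])
    print("centre",C.round(4),"yaw",yaw.round(2),"bed yaw",np.degrees(by).round(2),"along",((C-M)@d*1e3).round(2),"lat",((C-M)@nn*1e3).round(2))
    return C
def knob(n,C,ztop):  # white line direction on the knob top: bright pixels on the black disc
    c,im=load(n);p=proj(c,[C[0],C[1],ztop]);r=abs(proj(c,[C[0]+.0145,C[1],ztop])[0]-p[0])
    yy,xx=np.mgrid[:400,:640];g=im.max(2).astype(float);m=((xx-p[0])**2+(yy-p[1])**2<r*r)&(g>110)
    W=np.array([onz(c,(x,y),ztop)[:2] for x,y in zip(xx[m],yy[m])])-C[:2];w=g[m];mean=(W*w[:,None]).sum(0)/w.sum()
    U=np.linalg.svd(W-mean)[2][0];U=U if U@mean>0 else -U
    ang=lambda e:np.degrees(np.arctan2(e[1],e[0]))
    print(n,"line px",m.sum(),"mean mm",(mean*1e3).round(1),"dir mean",ang(mean).round(1),"dir fit",ang(U).round(1));return ang(mean),ang(U)
E
python3 - <<'E'
from meas import *
o=np.array([188,47])-.33
s=np.array([(313,245),(467,244),(316,411),(464,410)])/3+o;b=np.array([(546,150),(534,474)])/3+o
C=meas("k1","k2",s,b)
knob("k1",C,.08);knob("k2",C,.08)
c,im=load("k1");c2,im2=load("k2")
rp=[]
for cc,i in((c,im),(c2,im2)):
    h=cv2.cvtColor(i,cv2.COLOR_BGR2HSV);p=proj(cc,C+[0,.022,0]);yy,xx=np.mgrid[:400,:640]
    m=((h[...,0]<8)|(h[...,0]>172))&(h[...,1]>120)&(abs(xx-p[0])<15)&(abs(yy-p[1])<15);rp.append((xx[m].mean(),yy[m].mean()))
R=tri((c,c2),rp)[0]-C;print("red",R.round(4),np.degrees(np.arctan2(R[1],R[0])))
E
```

```text
[292.  128.2] [383.1 133.6] [0.4951 0.128  0.0547] res 0.07 mm; z-plane [0.4952 0.1279 0.054 ]
[343.4 128.1] [434.5 133.5] [0.541  0.1301 0.0545] res 0.04 mm; z-plane [0.5411 0.1301 0.054 ]
[293.1 183.7] [380.2 188.9] [0.4975 0.0771 0.0544] res 0.12 mm; z-plane [0.4975 0.077  0.054 ]
[342.4 183.5] [429.5 188.9] [0.5434 0.0793 0.0542] res 0.11 mm; z-plane [0.5435 0.0792 0.054 ]
[369.8  96.3] [450.6 104.1] [0.569  0.1582 0.0088] res 1.46 mm; z-plane [0.5634 0.1577 0.03  ]
[365.8 204.7] [442.4 212. ] [0.5726 0.0483 0.0196] res 1.47 mm; z-plane [0.5697 0.0514 0.03  ]
centre [0.5193 0.1036 0.0544] yaw [2.71 2.72] bed yaw 1.88 along 51.46 lat 2.06
k1 line px 54 mean mm [-5.4 -6.8] dir mean -128.6 dir fit -130.9
k2 line px 58 mean mm [-4.2 -6.4] dir mean -122.9 dir fit -162.6
red [-0.0011  0.0224  0.0022] 92.79469941872973
```

The applicator is flat (bridge at z = 54.4 mm) with a yaw of 2.7°, equal to the bed's. Its centre is 49 mm from the block screws, so it is at or within 1 mm of contact. I nudge it again in small steps until a steady force shows.

```bash
python3 - <<'E'
from h import *
b=np.radians(2.68);d=-np.array([np.cos(b),np.sin(b),0]);seat=np.array([.5183,.1035,.016])
p=np.array([.5204,.1036,.042])
robot.move_ptp(p+[0,0,.09],Rz(b));robot.move_linear(p+[0,0,.02],.12);robot.move_linear(p,.06)
robot.gripper_to(.066);robot.move_linear(p-.0035*d,.03)
f0=np.array(robot.get_state()["force"])
for k in range(12):
    t=p-(.004+.0005*k)*d;robot.move_linear(t,.006);robot.pause(.1);s=robot.get_state()
    q=np.array(s["ee_pos"]);F=(np.array(s["force"])-f0)@d
    print(k,round((t-q)@-d*1e3,2),"app x",(q+d*(s["opening"]/2-.028))[0].round(4),"F",F.round(1))
    if F>9: break
robot.move_linear(p,.03);robot.gripper_to(.094);robot.move_linear(p+[0,0,.1],.15);s=robot.get_state();print(s["time"],np.round(s["qpos"],3))
E
```

```text
0 0.02 app x 0.5194 F -1.3
1 0.0 app x 0.52 F -1.4
2 0.13 app x 0.5201 F 0.7
3 0.61 app x 0.5202 F 3.6
4 1.04 app x 0.5204 F 6.9
5 1.54 app x 0.5202 F 9.6
26.45 [-0.476  0.358  0.267  1.934 -0.122  0.866 -0.099]
```

It is firmly against the stops: the force rises while the position stays at 0.5203. Now the knob: grip closing along the bed's y axis and turn with joint 7 only.

```bash
python3 - <<'E'
from h import *
st=lambda m:(lambda s:print(m,round(s["time"],2),np.round(s["ee_pos"],4),"F",np.round(s["force"],1),"Mz",round(s["moment"][2],2),round(s["opening"],4),round(s["grasp_force"],1),"a",np.degrees(np.arctan2(s["tool_rot"][1][1],s["tool_rot"][0][1])).round(1),"q7",round(s["qpos"][6],3)))(robot.get_state())
p=np.array([.5203,.1036,.0815]);b=np.radians(2.68)
q=np.array(robot.get_state()["qpos"]);q[6]+=np.pi/2;robot.goto_joints(q);st("turned in air")
s=robot.get_state();assert abs(np.array(s["tool_rot"])[1][1])>.99 and s["tool_rot"][0][1]<0
robot.gripper_to(.056)
robot.move_linear(p+[0,0,.02],.1,Rz(b+np.pi/2))
r=robot.move_linear(p,.03,None,5);st(f"at knob {r}")
robot.gripper_to(.025);st("gripped")
E
```

```text
turned in air 27.91 [0.5198 0.1035 0.1409] F [-0.6 -1.  -0.4] Mz 0.03 0.0945 0.0 a 92.6 q7 1.471
at knob False 30.02 [0.5204 0.1036 0.0816] F [1.  0.9 0.4] Mz -0.0 0.056 0.0 a 92.7 q7 1.501
gripped 30.53 [0.5203 0.1037 0.0816] F [-0.3  0.7  0.8] Mz 0.04 0.0311 30.0 a 92.7 q7 1.501
```

```bash
python3 - <<'E'
from h import *
st=lambda m:(lambda s:print(m,round(s["time"],2),np.round(s["ee_pos"],4),"F",np.round(s["force"],1),"Mz",round(s["moment"][2],2),round(s["opening"],4),"a",np.degrees(np.arctan2(s["tool_rot"][1][1],s["tool_rot"][0][1])).round(1)))(robot.get_state())
q=np.array(robot.get_state()["qpos"])
for k in range(4):
    q[6]-=np.radians(34);robot.goto_joints(q);st(k)
robot.pause(.2);st("end");robot.gripper_to(.056);st("open")
p=np.array(robot.get_state()["ee_pos"]);robot.move_linear(p+[0,0,.06],.12)
P=np.array([.5204,.1036,.042]);b=np.radians(2.65)
robot.move_ptp(P+[0,-.03,.16],Rz(b));shot("m1")
robot.move_ptp(P+[-.08,-.03,.16],Rz(b));shot("m2");st("")
from meas import *
o=np.array([188,47])-.33
C=meas("m1","m2",np.array([(313,245),(467,244),(316,411),(464,410)])/3+o,np.array([(546,150),(534,474)])/3+o)
knob("m1",C,.08);knob("m2",C,.08)
for n in("m1","m2"):
    c,im=load(n);g=im.max(2);p=proj(c,[C[0],C[1],.08]).astype(int);print(n,p);print(g[p[1]-22:p[1]+6,p[0]-12:p[0]+13])
E
```

```text
0 31.18 [0.5203 0.1037 0.0816] F [-1.   0.7  1.7] Mz -0.1 0.0309 a 58.9
1 31.82 [0.5203 0.1036 0.0816] F [-1.3 -0.8  2.4] Mz -0.0 0.0314 a 24.9
2 32.46 [0.5202 0.1036 0.0816] F [-2.  -0.8  3.8] Mz -0.0 0.0312 a -9.1
3 33.1 [0.5202 0.1036 0.0816] F [-3.3 -2.   3.9] Mz -0.01 0.0316 a -43.1
end 33.3 [0.5202 0.1036 0.0816] F [-3.8 -0.7  4.7] Mz 0.0 0.031 a -43.2
open 33.88 [0.5203 0.1037 0.0816] F [0.2 0.2 0.2] Mz -0.03 0.056 a -43.3
 35.85 [0.4406 0.0739 0.202 ] F [0.4 0.3 0.3] Mz 0.01 0.0559 a 2.6
[292.7 129.4] [382.1 133.9] [0.4952 0.1274 0.0538] res 0.06 mm; z-plane [0.4952 0.1274 0.054 ]
[344.3 129.2] [433.1 133.7] [0.5412 0.1295 0.053 ] res 0.01 mm; z-plane [0.541  0.1296 0.054 ]
[294.  185.1] [379.3 189.1] [0.4976 0.0763 0.0534] res 0.05 mm; z-plane [0.4975 0.0765 0.054 ]
[343.2 185. ] [428.4 189. ] [0.5434 0.0786 0.0538] res 0.01 mm; z-plane [0.5434 0.0786 0.054 ]
[370.7  97.2] [449.5 104.4] [0.5691 0.1577 0.0085] res 1.42 mm; z-plane [0.5634 0.1572 0.03  ]
[366.6 205.3] [444.5 209.1] [0.5705 0.0531 0.0312] res 0.11 mm; z-plane [0.5709 0.0528 0.03  ]
centre [0.5194 0.103  0.0535]
[... 5381 characters left out ...]
49  47  43  40  29  24  31  39  45  51
   55  54  51  49  51  49  53]
 [ 54  52  50  53  52  52  50  49  51  53  50  50  45  44  44  52  50  53
   56  56  50  50  53  52  49]
 [ 52  50  54  50  51  53  49  52  48  48  50  51  55  51  49  54  51  49
   55  48  50  54  52  53  52]
 [ 51  52  53  53  53  55  54  53  48  53  51  53  50  50  55  54  54  52
   51  50  50  53  50  51  49]
 [ 49  50  55  51  50  54  49  52  55  56  49  53  55  54  54  53  52  49
   52  55  52  53  52  54  52]
 [ 53  50  51  54  51  53  51  54  50  50  53  51  54  52  53  53  53  49
   53  55  50  52  48  48  51]
 [ 51  52  52  50  48  49  54  54  51  49  52  53  55  51  52  52  54  52
   56  53  48  57  52  53  52]]
```

```bash
cat > line.py <<'E'
from meas import *
def line(n,C,x0,r0,r1):
    c,im=load(n);g=im.max(2).astype(float);W=[]
    for y in range(r0,r1+1):
        xs=np.arange(x0-4,x0+5);w=np.clip(g[y,xs]-70,0,None);W.append(onz(c,((w*xs).sum()/w.sum(),y),.08)[:2])
    W=np.array(W);k,b=np.polyfit(W[:,1],W[:,0],1);a=np.degrees(np.arctan2(1,k))
    print(n,"line dir",a.round(2),"x at C.y, mm off",((k*C[1]+b-C[0])*1e3).round(2),"rms",np.std(W[:,0]-k*W[:,1]-b)*1e3);return a
E
python3 - <<'E'
from line import *
C=np.array([.5194,.103,.0535])
line("m1",C,318,143,160);line("m2",C,414,150,165)
rp=[];cs=[]
for n in("m1","m2"):
    cc,i=load(n);cs.append(cc)
    h=cv2.cvtColor(i,cv2.COLOR_BGR2HSV);p=proj(cc,C+[0,.022,0]);yy,xx=np.mgrid[:400,:640]
    m=((h[...,0]<8)|(h[...,0]>172))&(h[...,1]>120)&(abs(xx-p[0])<15)&(abs(yy-p[1])<15);rp.append((xx[m].mean(),yy[m].mean()))
R=tri(cs,rp)[0]-C;print("red",R.round(4),np.degrees(np.arctan2(R[1],R[0])))
E
```

```text
m1 line dir 94.06 x at C.y, mm off -0.21 rms 0.045571893067756504
m2 line dir 95.3 x at C.y, mm off 0.22 rms 0.031320257675437606
red [-0.0011  0.0225  0.0027] 92.72968252906652
```

The line points to 94.1–95.3° and the target (red mark) is at 92.7°, so I correct about 1.9° clockwise.

```bash
python3 - <<'E'
from line import *
st=lambda m:(lambda s:print(m,round(s["time"],2),np.round(s["ee_pos"],4),"F",np.round(s["force"],1),round(s["opening"],4),"a",np.degrees(np.arctan2(s["tool_rot"][1][1],s["tool_rot"][0][1])).round(2)))(robot.get_state())
p=np.array([.5203,.1036,.0815]);b=np.radians(2.68)
robot.move_ptp(p+[0,0,.06],Rz(b+np.pi/2));robot.move_linear(p+[0,0,.02],.12)
print(robot.move_linear(p,.03,None,5));robot.gripper_to(.025);st("gripped")
q=np.array(robot.get_state()["qpos"]);q[6]-=np.radians(1.9);robot.goto_joints(q);robot.pause(.2);st("turned")
robot.gripper_to(.056);st("open");robot.move_linear(p+[0,0,.06],.12)
P=np.array([.5204,.1036,.042]);b=np.radians(2.65)
robot.move_ptp(P+[0,-.03,.16],Rz(b));robot.pause(.1);shot("n1")
robot.move_ptp(P+[-.08,-.03,.16],Rz(b));robot.pause(.1);shot("n2");st("")
o=np.array([188,47])-.33
C=meas("n1","n2",np.array([(313,245),(467,244),(316,411),(464,410)])/3+o+[1,1],np.array([(546,150),(534,474)])/3+o)
for n,x0,y0,y1 in(("n1",318,143,160),("n2",414,150,165)):line(n,C,x0,y0,y1)
E
```

```text
False
gripped 39.06 [0.5203 0.1037 0.0816] F [-0.4 -0.1  2. ] 0.0314 a 92.68
turned 39.51 [0.5204 0.1037 0.0816] F [-0.9  0.2  0.8] 0.0313 a 90.81
open 40.09 [0.5203 0.1037 0.0816] F [ 0.7 -0.2  0.1] 0.0561 a 90.78
 42.76 [0.4411 0.0736 0.2021] F [0.3 0.6 0.1] 0.0557 a 2.65
[292.5 129.2] [380.6 133.7] [0.4951 0.1274 0.0547] res 0.15 mm; z-plane [0.4952 0.1273 0.054 ]
[344.1 129.3] [431.8 133.2] [0.5411 0.1296 0.0541] res 0.06 mm; z-plane [0.5411 0.1296 0.054 ]
[293.7 185. ] [378.  188.7] [0.4976 0.0764 0.0541] res 0.01 mm; z-plane [0.4976 0.0764 0.054 ]
[342.9 184.8] [427.  188.5] [0.5435 0.0787 0.054 ] res 0.0 mm; z-plane [0.5435 0.0787 0.054 ]
[370.4  97.2] [447.7 104.2] [0.5691 0.1577 0.0074] res 1.58 mm; z-plane [0.5632 0.1572 0.03  ]
[366.1 205.4] [442.9 208.8] [0.5705 0.053  0.0311] res 0.09 mm; z-plane [0.5708 0.0526 0.03  ]
centre [0.5193 0.103  0.0542] yaw [2.73 2.81] bed yaw 0.76 along 50.5 lat -1.63
n1 line dir 92.8 x at C.y, mm off -0.14 rms 0.05382250438487534
n2 line dir 92.07 x at C.y, mm off 0.09 rms 0.06264459583707525
```

The line is at 92.4° against a target of 92.7°, and the applicator is unmoved and flat. The gripper is clear, so I hand it in.

```bash
python3 -c "
from rig import robot
print(robot.sign_off())"
```

```text
the job is handed in; nothing more can be done
None
```

I handed the job in at about 43 s on the robot clock: the applicator lies flat against both stop blocks with its blue wall towards them, and its white line stands within about 0.5° of the red mark by my camera measurement.

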